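Draw out the beacon rack's battery tray

TASK

Get the beacon rack's battery ready for changing: hook a fingertip against the aluminium door's lip and slide the door fully open, then hook a fingertip behind the orange lip of the battery tray and draw the tray out all the way to its stop. Do not pinch either lip between the fingers, and leave the canister, beacon housing, brass adapter and stake where they are; finish clear of everything.

Things in the scene. Friction and masses are not known exactly. Their poses are not given: they have to be found in the camera images.
- rack: Fixed grey-green rack (all sizes in mm), 200 deep (x), 300 wide (y), 110 high; origin centred under it; x points from front into depth, y to its left seen from the robot. Front at x=-100; 12 high door track at its foot out to x=-116. Battery cubby at y=-138 to -12, between a 110 high cheek (right) and bay (left); roofed only for x > -5, so its front is open from above. Puck 24 high on the bay roof.
- door (a joint): Aluminium sliding door: m slid along the rack's +y (left); 0 shut, 0.12 fully open at its stop; starts at 0 to 0.03. Rubs with about 2.5 N, stays where left. Panel 116 wide, 5 thick, outer face at rack x=-108.5, top at z=95, centred on rack y=-75 when shut. It blocks the tray until open.
- door_pull (a point): Mid-point of the top edge of the door lip's pulling face, at rack x=-127, z=115; moves with the door. The lip is an upright flange standing out of the door to the robot, rack x=-108.5 to -145.5, z=30 to 115, 10 thick: 5 aluminium, then 5 black backing. The pulling face (aluminium) looks to rack -y; the space on that side is free. Fingers on both sides is a pinch.
- tray (a joint): Battery tray: m drawn out along the rack's -x (to the robot); 0 home, 0.10 fully out at its stop; starts at 0 to 0.005. Rubs with about 3 N, stays where left. 95 wide; a black and green battery, 80 wide, 85 long, top at z=82, is fixed in its rear.
- tray_hook (a point): Middle of the top edge of the inner face (looking to rack +x) of the tray's front lip; z=98, rack x=-83, y=-75 when home; moves with the tray. The lip is an orange plate 95 wide, 5 thick, with a 6 thick steel plate on its front, 7 lower (fingers on both sides is a pinch). Behind it is a free well 70 long in x, 89 wide, reached from above, floor at z=22.
- canister: Bystander: blue steel screw-top canister, 72 diameter, 128 high, standing beside the rack; origin at the centre of its underside.
- housing: Bystander: yellow beacon housing, 100 x 70 x 45 with a black dome to 65 high, standing beside the rack; origin at the centre of its underside.
- adapter: Bystander: brass antenna adapter, 32 diameter, 40 high, standing in front of the rack's left half; origin at the centre of its underside.
- stake: Bystander: orange polymer stake lying flat, 196 long along its x, 24 wide (40 at the head), 18 high, in front of and right of the rack; origin under its middle.

How it is judged:
On the way, in this order (a step that is already met when the one before it is completed fails the run):
1. a fingertip pushes on the pulling face of the door lip (contact force between the fingers and door_c1 above 0.5 N and value of joint door below 0.1 m), for 0.1 s.
2. the door is slid fully open, the tray still in the cubby (value of joint door above 0.112 m and value of joint tray below 0.02 m), for 0.1 s.
3. a fingertip pulls on the tray's orange lip (contact force between the fingers and tray_c0 above 0.5 N and value of joint tray below 0.08 m), for 0.1 s.
4. the tray is drawn out to its stop (value of joint tray above 0.092 m), for 0.1 s.
At the end, for the whole second after the job is handed in: The door stands open (within 8 mm of its stop), the tray is drawn out (within 8 mm of its stop), both at rest; canister, housing, adapter and stake are within 15 mm of where they stood, the canister and adapter upright (value of joint door above 0.112 m and value of joint tray above 0.092 m and velocity of joint tray between -0.01 and 0.01 m/s and velocity of joint door between -0.01 and 0.01 m/s and distance of each of canister, housing, adapter, stake from where it was at the start of the episode below 0.015 m and angle between each of canister, adapter's own z axis and vertical below 0.2 rad); the robot touches nothing.
It fails at once if the door lip is pinched (fingers pressing on both its sides) (contact force between the fingers and door_c1 above 2 N and contact force between the fingers and door_c2 above 2 N).
It fails at once if the tray lip is pinched (fingers pressing on both its sides) (contact force between the fingers and tray_c0 above 2 N and contact force between the fingers and tray_c1 above 2 N).
It fails at once if the tray is drawn before the door is open (value of joint tray above 0.03 m and value of joint door below 0.1 m).
It fails at once if a bystander is pushed, lifted or carried (more than 15 mm) (distance of any of canister, housing, adapter, stake from where it was at the start of the episode above 0.015 m).
It also fails if it takes over 54 s, if anything falls off the work surface, if the arm or the gripper's body presses on something with over 40 N, if the wrist force passes 120 N, or if a joint passes its speed limit or range.

ROBOT

A 6-joint arm with a two-finger parallel gripper is mounted at the origin on the work surface. World frame = base frame: x ahead of the robot, y to its left, z up, the work surface at z = 0. Lengths are in m, angles in rad, forces in N, time in s.
With the tool pointing down it reaches from about 0.325 to 0.9 m from the base axis. Payload 6.1 kg.
Tool frame: the origin (TCP) lies midway between the tips of the shut fingers; the grasp point (between the pads) lies 19 mm behind it; z points along the fingers, y is the line along which they close (so a half turn about z gives the same grasp; the last joint's range is limited). The gripper opens to 87 mm and grips with 3 to 60 N. Pads are 19 mm wide; open, the fingers measure 117 mm over their backs; the gripper's body (75 mm by 190 mm) begins 51 mm behind the grasp point.
Start: joints at [1.105, 0.22, 1.526, -0, 1.395, -0.126], TCP at [0.208, 0.589, 0.223] pointing down, gripper open.
Joint ranges: [-2.98, 2.98], [-0.91, 2.08], [0.09, 2.57], [-1.24, 4.39], [0.2, 2.65], [-2.68, 2.68]. Speed limits (rad/s): [2.57, 2.57, 3.01, 3.14, 3.14, 3.14].

INTERFACE

Orientations are given as a unit quaternion [w, x, y, z].
In Python, from bench import robot gives the robot as it stands. The module is installed in compiled form; this text tells all that it offers.
- The arm moves only by the shell command python3 -m crank 'ROWS'. ROWS is JSON, a list of rows, each an object with "rot": the turn, a rotation vector about the tool's x, y, z in rad, a list of three; "delta_pos": the shift along the tool's x, y, z in m, a list of three; "fingers": the closure, from 0 (fully open) to 1 (shut). A call has exactly 8 rows; each row is the pose to reach, as a shift and turn from the pose commanded when the call began, along the tool's axes at that moment; what a row does not reach only later rows make up. A row lasts 1/12 s, in which the tool goes at most 41.7 mm and 7.16 degrees, less where a joint would pass 70% of its speed; a pose out of reach is approached as far as the arm can. A call with a gripper value outside its range is refused whole. The fingers move at their own pace and stop on an object; the grip force is fixed at half the most. Time passes only in rows, so rows that repeat a pose let the fingers close, or fill a call up. It gives the time, the measured TCP pose, the force, the opening and the grip force at its end, in the units of the state.
- robot.read_state(): the state, without advancing time (a new reading comes with each control period).
- robot.snapshot(name): name is "side" or "top" or "wrist"; returns (picture, depth): 420x560x3 uint8, red, green, blue; 420x560 float32, m along the optical axis (not along the pixel's ray), 0 where there is no reading.
- robot.calibration(name): a dict with "fov_y" (degrees; the focal length in pixels is half the picture's height over the tangent of half this angle, whatever the lens; pixels are square), "cx", "cy" (the principal point, pixels), "view" (4x4, takes a point from world to camera coordinates). Camera axes: x right, y up, looking along -z (the intrinsics and any distortion apply to the point x, -y, -z); pixel columns grow to the right and rows downward; lengths in m; the calibration is good to about 2 mm. A picture is of the moment at which its call begins: read the wrist's pose just before it. calibration takes no time and is no camera call; for the wrist camera it gives the pose at the moment of the call.
- robot.finish_job(): hands the job in; it is judged then, once.
The state is a dict: "clock": time; "joint_positions": joint angles; "qd": joint speeds; "tau": joint torques, N m; "tool_pos": TCP position; "eef_rot": TCP orientation; "contact_force": force on the tool from outside, world axes, zero at the start; "torque": the same for the moment, N m; "finger_gap": finger opening in m; "grasp_force": force on a finger pad.
Only numpy, scipy, OpenCV 4.12 (cv2) and the standard library are available. Lean on these libraries where they do the work, as an engineer would, in place of code of your own. Each camera call takes 0.05 s, during which the arm holds its last target. There are 200 camera calls.

## Working session

There is one attempt and no reset: what is moved stays moved. The work goes in short steps, Python scripts to look and compute and a shell command to move; the robot and the scene stay as the last step left them, time stands still between calls to the robot, and variables do not carry over. Pictures are saved under pics/ and viewed, at most 10 in all, crops included, and the job is handed in when it is done.

```bash
mkdir -p pics; cat > h.py <<'E'
import numpy as np,cv2
from bench import robot
from scipy.spatial.transform import Rotation as R
def snap(n,f):
    c=robot.calibration(n); p,d=robot.snapshot(n)
    cv2.imwrite(f'pics/{f}.png',p[:,:,::-1]); np.savez(f'pics/{f}.npz',p=p,d=d,view=c['view'],k=[c['fov_y'],c['cx'],c['cy']]); return c
def cloud(f):
    z=np.load(f'pics/{f}.npz');d=z['d'];fy,cx,cy=z['k'];F=210/np.tan(np.radians(fy/2))
    v,u=np.mgrid[:420,:560]
    P=np.stack([(u-cx)/F*d,-(v-cy)/F*d,-d,np.ones_like(d)],-1)
    W=P@np.linalg.inv(z['view']).T; W=W[...,:3]; W[d==0]=np.nan
    return z['p'],W
E
python3 - <<'E'
from h import *
print({k:v for k,v in snap('top','top0').items()}); print({k:v for k,v in snap('side','side0').items()})
print(robot.read_state())
a=cv2.imread('pics/top0.png')
cv2.imwrite('pics/top0b.png',cv2.resize(a,(800,600)))
E
```

```text
{'fov_y': 46.795930029237944, 'cx': 280.9816897149889, 'cy': 215.0235980338986, 'view': array([[ 3.35603760e-02, -9.99436587e-01, -4.58286036e-04,
         4.64288466e-02],
       [ 9.79206134e-01,  3.27892509e-02,  2.00200432e-01,
        -5.98334206e-01],
       [-2.00072610e-01, -7.16755828e-03,  9.79754856e-01,
        -1.20853349e+00],
       [ 0.00000000e+00,  0.00000000e+00,  0.00000000e+00,
         1.00000000e+00]])}
{'fov_y': 42.005007231122974, 'cx': 284.62388192506216, 'cy': 204.3279959922863, 'view': array([[-0.87700341, -0.48046027,  0.00478961,  0.56186776],
       [ 0.37059491, -0.67004994,  0.64318931, -0.23749365],
       [-0.30581763,  0.56585423,  0.76569222, -1.04302603],
       [ 0.        ,  0.        ,  0.        ,  1.        ]])}
{'clock': 0.1, 'joint_positions': array([ 1.10493049e+00,  2.21140680e-01,  1.52749526e+00, -2.43274611e-05,
        1.39472414e+00, -1.26084574e-01]), 'qd': array([ 1.33574010e-03, -1.17849854e-03, -3.81224588e-03, -1.75413172e-03,
        8.21643142e-04,  3.30068592e-05]), 'tau': array([-3.56472383e-04, -4.95944273e+01, -3.88517797e+01,  7.01338425e-02,
        5.15693240e-02, -5.45493037e-05]), 'tool_pos': array([0.2080463 , 0.58875614, 0.22155151]), 'eef_rot': array([-2.46302173e-04,  1.69072378e-01,  9.85603242e-01, -8.48780874e-04]), 'contact_force': array([-0.09576023,  0.3601027 ,  0.57964283]), 'torque': array([-0.0156562 , -0.00651501, -0.05120198]), 'grasp_force': 0.0, 'finger_gap': 0.08720545395272723}
```

View pics/top0.png

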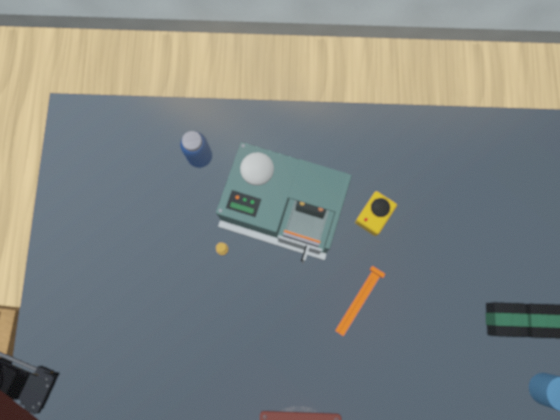

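View pics/side0.png

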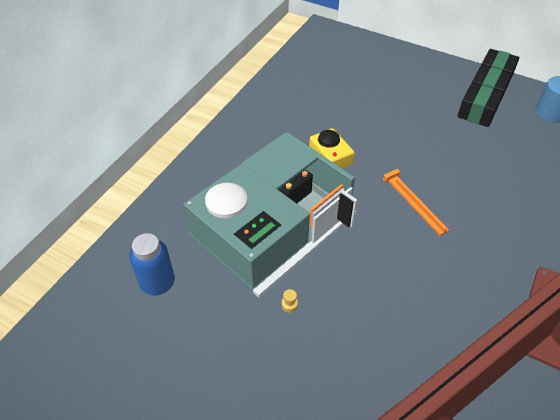

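The top view shows the rack at about (285,200), the door lip at (307,253), the orange tray lip at (303,238), the adapter at (222,248), the stake around (360,300), the housing at (377,212) and the canister at (195,147). The side view confirms that the door is shut or nearly so, with its lip on the robot's side.

```bash
python3 - <<'E'
from h import *
for n in('top0','side0'):
    p,W=cloud(n); 
    x,y,z=W[...,0],W[...,1],W[...,2]
    p=p.astype(int)
    m=(abs(z-.11)<.006)&(x>.3)&(x<.9)&(abs(y)<.3)
    # rack colour
    g=m&(p[...,1]>p[...,0]+15)
    q=np.c_[x[g],y[g]].astype(np.float32)
    print(n,g.sum(),cv2.minAreaRect(q),cv2.boxPoints(cv2.minAreaRect(q)))
    o=(p[...,0]>150)&(p[...,2]<90)&(p[...,1]<150)&(z>.085)&(z<.11)&(x>.3)
    q=np.c_[x[o],y[o]];print('orange lip',o.sum(),q.mean(0),np.median(z[o]), cv2.minAreaRect(q.astype(np.float32)))
p,W=cloud('top0')
for u,v in[(307,253),(306,256),(307,250),(303,238),(196,140),(222,248),(360,300),(377,212),(345,330),(378,270),(500,200)]: print(u,v,W[v,u].round(3))
E
python3 - <<'E'
import cv2
a=cv2.imread('pics/top0.png')[130:280,190:390]
cv2.imwrite('pics/c1.png',cv2.resize(a,(800,600),interpolation=cv2.INTER_CUBIC))
E
```

```text
top0 5842 ((0.6555583477020264, 0.1125163808465004), (0.4051074683666229, 0.2014627903699875), 74.3444595336914) [[ 0.50390416 -0.05534019]
 [ 0.69789296 -0.1097056 ]
 [ 0.80721253  0.28037295]
 [ 0.61322373  0.33473837]]
orange lip 4 [0.62981088 0.17722992] 0.10725446322700416 ((0.629966676235199, 0.17780445516109467), (0.005239345133304596, 0.0024569921661168337), 1.1509146690368652)
side0 7187 ((0.6554306149482727, 0.11259499192237854), (0.4079502522945404, 0.20397737622261047), 74.49349212646484) [[ 0.502622   -0.05668901]
 [ 0.69917464 -0.11122192]
 [ 0.8082392   0.281879  ]
 [ 0.6116866   0.3364119 ]]
orange lip 63 [0.54810385 0.01400464] 0.09649585423950835 ((0.5775041580200195, 0.0021645575761795044), (0.09847722202539444, 0.09408756345510483), 74.1434555053711)
307 253 [ 0.505 -0.006  0.013]
306 256 [ 0.498 -0.004 -0.001]
307 250 [ 0.5   -0.001  0.115]
303 238 [0.532 0.009 0.094]
196 140 [0.771 0.29  0.127]
222 248 [0.507 0.218 0.04 ]
360 300 [ 0.386 -0.146  0.021]
377 212 [ 0.613 -0.184  0.062]
345 330 [ 0.308 -0.11   0.006]
378 270 [ 0.466 -0.195  0.015]
500 200 [ 0.672 -0.538 -0.005]
```

View pics/c1.png

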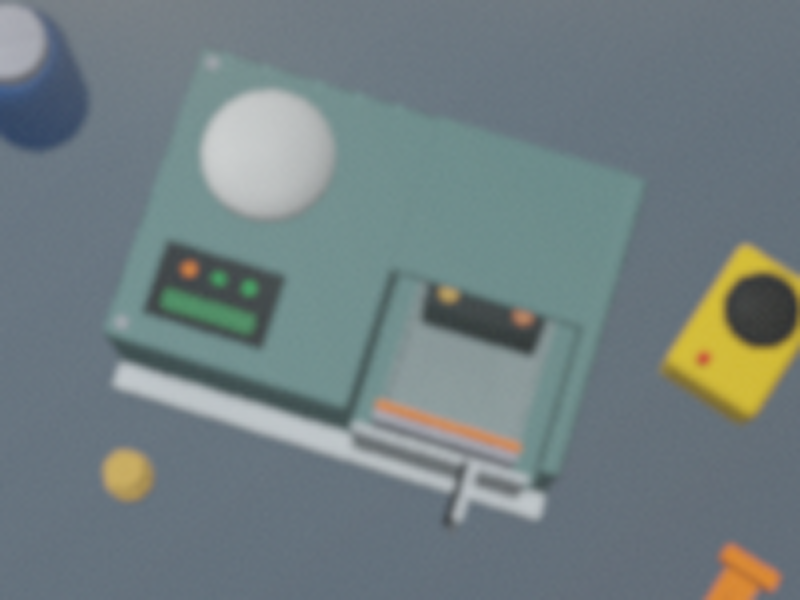

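The enlarged crop shows the bare face of the door lip on its right, at about crop (465,490), with the black backing on its left. The tray's orange lip runs from (378,403) to (520,450). I'll refine in the rack frame.

```bash
cat >> h.py <<'E'
def lsq_rack(names):
    Q=[]
    for n in names:
        p,W=cloud(n);p=p.astype(int);x,y,z=W[...,0],W[...,1],W[...,2]
        m=(abs(z-.11)<.006)&(p[...,1]>p[...,0]+15)&(x>.45)&(x<.8)&(y<.24)&(y>-.14)
        l,a,s,c=cv2.connectedComponentsWithStats(m.astype(np.uint8))
        k=1+np.argmax(s[1:,4]);Q.append(np.c_[x[a==k],y[a==k]])
    return Q
E
python3 - <<'E'
from h import *
for q in lsq_rack(['top0','side0']): r=cv2.minAreaRect(q.astype(np.float32));print(r,cv2.boxPoints(r).round(4).tolist())
c=np.array([.6415,.0617]);t=np.radians(-15.65);X=np.array([np.cos(t),np.sin(t)]);Y=np.array([-X[1],X[0]])
for n in('top0','side0'):
    p,W=cloud(n);d=W[...,:2]-c;rx,ry,z=d@X,d@Y,W[...,2]
    m=(abs(z-.115)<.006)&(rx<-.112)&(rx>-.16)&(abs(ry)<.15)
    print(n,'lip',m.sum(),np.c_[rx[m],ry[m],z[m]].min(0).round(4),np.c_[rx[m],ry[m],z[m]].max(0).round(4),np.median(ry[m]))
    m=(abs(z-.096)<.006)&(rx<-.07)&(rx>-.1)&(ry>-.13)&(ry<-.02)&(p[...,0]>p[...,2].astype(int)+60)
    if m.sum():print('orange',m.sum(),np.percentile(rx[m],[2,50,98]).round(4),np.percentile(ry[m],[2,50,98]).round(4))
E
```

```text
((0.6414362192153931, 0.062125079333782196), (0.3004419207572937, 0.2014627903699875), 74.3444595336914) [[0.5038999915122986, -0.05530000105500221], [0.6978999972343445, -0.10970000177621841], [0.7789999842643738, 0.17960000038146973], [0.5849999785423279, 0.23399999737739563]]
((0.6415891647338867, 0.0616057813167572), (0.30253350734710693, 0.2039012610912323), 74.36012268066406) [[0.5026000142097473, -0.05660000070929527], [0.6990000009536743, -0.11150000244379044], [0.7804999947547913, 0.17980000376701355], [0.5842000246047974, 0.23479999601840973]]
top0 lip 42 [-0.1458 -0.0996  0.109 ] [-0.1125 -0.0896  0.1177] -0.0960138156799964
orange 54 [-0.0905 -0.0883 -0.0863] [-0.1192 -0.0769 -0.0344]
side0 lip 91 [-0.1467 -0.102   0.1091] [-0.1122 -0.0882  0.1202] -0.09499617269365865
orange 140 [-0.0927 -0.09   -0.0862] [-0.1207 -0.0715 -0.0275]
```

```bash
python3 -m crank '[{"rot":[0,0,-0.01],"delta_pos":[-0.026,-0.028,0],"fingers":1},{"rot":[0,0,-0.02],"delta_pos":[-0.053,-0.058,0],"fingers":1},{"rot":[0,0,-0.03],"delta_pos":[-0.081,-0.088,0],"fingers":1},{"rot":[0,0,-0.04],"delta_pos":[-0.109,-0.118,0],"fingers":1},{"rot":[0,0,-0.05],"delta_pos":[-0.137,-0.149,0],"fingers":1},{"rot":[0,0,-0.06],"delta_pos":[-0.165,-0.179,0],"fingers":1},{"rot":[0,0,-0.067],"delta_pos":[-0.192,-0.209,0],"fingers":1},{"rot":[0,0,-0.067],"delta_pos":[-0.22,-0.24,0],"fingers":1}]'
cat > to.py <<'E'
import sys
from h import *
C=np.array([.6415,.0618]);t=np.radians(-15.65);X=np.array([np.cos(t),np.sin(t)]);Y=np.array([-X[1],X[0]])
s=robot.read_state();q=s['eef_rot'];M=R.from_quat([q[1],q[2],q[3],q[0]]).as_matrix()
d=s['tool_pos'][:2]-C
print('clock',s['clock'],'rack pos',[round(float(v),4) for v in (d@X,d@Y,s['tool_pos'][2])],'F',s['contact_force'].round(1),'gap',round(float(s['finger_gap']),4))
if len(sys.argv)>3:
    a,b,z=map(float,sys.argv[1:4]);w=np.r_[C+a*X+b*Y,z]
    Rd=np.c_[np.r_[-X,0],np.r_[Y,0],[0,0,-1]]
    print('delta tool',(M.T@(w-s['tool_pos'])).round(4),'rot',R.from_matrix(M.T@Rd).as_rotvec().round(4))
E
python3 to.py -.130 -.145 .2
```

```text
clock: 0.77
tool_pos: [0.3357, 0.2879, 0.2222]
eef_rot: [-0.0, 0.136, 0.991, -0.0]
contact_force: [1.2, -0.3, -1.4]
finger_gap: 0.0418
grasp_force: 0.0
clock 0.7667 rack pos [-0.3555, 0.1353, 0.2222] F [ 1.2 -0.3 -1.4] gap 0.0418
delta tool [-0.2251 -0.2805  0.0222] rot [-0.0001 -0.0001  0.0013]
```

```bash
python3 -m crank '[{"rot":[0,0,0],"delta_pos":[-0.024,-0.03,0.002],"fingers":1},{"rot":[0,0,0],"delta_pos":[-0.049,-0.061,0.005],"fingers":1},{"rot":[0,0,0],"delta_pos":[-0.074,-0.092,0.008],"fingers":1},{"rot":[0,0,0],"delta_pos":[-0.099,-0.123,0.01],"fingers":1},{"rot":[0,0,0],"delta_pos":[-0.124,-0.154,0.012],"fingers":1},{"rot":[0,0,0],"delta_pos":[-0.149,-0.185,0.014],"fingers":1},{"rot":[0,0,0],"delta_pos":[-0.172,-0.212,0.016],"fingers":1},{"rot":[0,0,0],"delta_pos":[-0.19,-0.235,0.018],"fingers":1}]'
python3 to.py -.130 -.145 .15
```

```text
clock: 1.43
tool_pos: [0.4558, 0.0097, 0.2043]
eef_rot: [0.0, 0.137, 0.991, -0.0]
contact_force: [-0.3, -0.1, -0.5]
finger_gap: 0.001
grasp_force: 0.0
clock 1.4333 rack pos [-0.1647, -0.1003, 0.2043] F [-0.3 -0.1 -0.5] gap 0.001
delta tool [-0.0348 -0.0447  0.0543] rot [-0.0003  0.0002 -0.0011]
```

```bash
python3 -m crank '[{"rot":[0,0,0],"delta_pos":[-0.01,-0.02,0.01],"fingers":1},{"rot":[0,0,0],"delta_pos":[-0.025,-0.038,0.02],"fingers":1},{"rot":[0,0,0],"delta_pos":[-0.035,-0.045,0.035],"fingers":1},{"rot":[0,0,0],"delta_pos":[-0.035,-0.045,0.054],"fingers":1},{"rot":[0,0,0],"delta_pos":[-0.035,-0.045,0.054],"fingers":1},{"rot":[0,0,0],"delta_pos":[-0.035,-0.045,0.054],"fingers":1},{"rot":[0,0,0],"delta_pos":[-0.035,-0.045,0.054],"fingers":1},{"rot":[0,0,0],"delta_pos":[-0.035,-0.045,0.054],"fingers":1}]'
python3 to.py -.130 -.145 .068
python3 - <<'E'
from h import *
snap('wrist','w1')
E
```

```text
clock: 2.1
tool_pos: [0.4776, -0.0402, 0.1518]
eef_rot: [0.001, 0.136, 0.991, -0.0]
contact_force: [0.5, 1.0, -0.3]
finger_gap: 0.0007
grasp_force: 0.0
clock 2.1 rack pos [-0.1303, -0.1425, 0.1518] F [ 0.5  1.  -0.3] gap 0.0007
delta tool [-0.0002 -0.0025  0.0838] rot [0.0001 0.0018 0.0011]
```

View pics/w1.png

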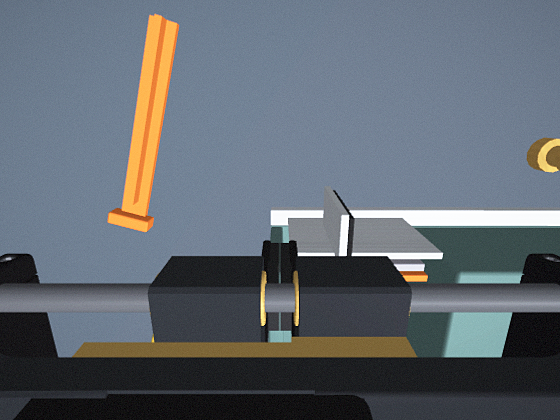

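The wrist view shows the shut fingers at about (280,250), on the free side of the door lip at (340,220). The face is in front of them along the finger line. I'll go down, then push.

```bash
python3 -m crank '[{"rot":[0,0,0],"delta_pos":[0,-0.002,0.02],"fingers":1},{"rot":[0,0,0],"delta_pos":[0,-0.002,0.04],"fingers":1},{"rot":[0,0,0],"delta_pos":[0,-0.002,0.06],"fingers":1},{"rot":[0,0,0],"delta_pos":[0,-0.002,0.082],"fingers":1},{"rot":[0,0,0],"delta_pos":[0,-0.002,0.082],"fingers":1},{"rot":[0,0,0],"delta_pos":[0,0.005,0.082],"fingers":1},{"rot":[0,0,0],"delta_pos":[0,0.015,0.082],"fingers":1},{"rot":[0,0,0],"delta_pos":[0,0.02,0.082],"fingers":1}]'
python3 to.py -.130 -.145 .068
python3 -m crank '[{"rot":[0,0,0],"delta_pos":[0,0.006,0],"fingers":1},{"rot":[0,0,0],"delta_pos":[0,0.012,0],"fingers":1},{"rot":[0,0,0],"delta_pos":[0,0.018,0],"fingers":1},{"rot":[0,0,0],"delta_pos":[0,0.024,0],"fingers":1},{"rot":[0,0,0],"delta_pos":[0,0.03,0],"fingers":1},{"rot":[0,0,0],"delta_pos":[0,0.036,0],"fingers":1},{"rot":[0,0,0],"delta_pos":[0,0.042,0],"fingers":1},{"rot":[0,0,0],"delta_pos":[0,0.048,0],"fingers":1}]'
python3 to.py -.130 -.115 .068
```

```text
clock: 2.82
tool_pos: [0.4842, -0.0202, 0.0706]
eef_rot: [0.002, 0.136, 0.991, 0.0]
contact_force: [0.8, 0.7, 0.8]
finger_gap: 0.0004
grasp_force: 0.0
clock 2.8167 rack pos [-0.1293, -0.1214, 0.0706] F [0.8 0.7 0.8] gap 0.0004
delta tool [ 0.0007 -0.0236  0.0026] rot [0.0007 0.0034 0.0005]
clock: 3.48
tool_pos: [0.4955, 0.0254, 0.0686]
eef_rot: [0.0, 0.136, 0.991, -0.0]
contact_force: [0.5, -3.4, 3.4]
finger_gap: 0.0006
grasp_force: 1.6
clock 3.4833 rack pos [-0.1307, -0.0744, 0.0686] F [ 0.5 -3.4  3.4] gap 0.0006
delta tool [-0.0007 -0.0406  0.0006] rot [-0.0001  0.0002  0.0002]
```

```bash
python3 -m crank '[{"rot":[0,0,0],"delta_pos":[0,0.006,0],"fingers":1},{"rot":[0,0,0],"delta_pos":[0,0.012,0],"fingers":1},{"rot":[0,0,0],"delta_pos":[0,0.018,0],"fingers":1},{"rot":[0,0,0],"delta_pos":[0,0.024,0],"fingers":1},{"rot":[0,0,0],"delta_pos":[0,0.03,0],"fingers":1},{"rot":[0,0,0],"delta_pos":[0,0.035,0],"fingers":1},{"rot":[0,0,0],"delta_pos":[0,0.04,0],"fingers":1},{"rot":[0,0,0],"delta_pos":[0,0.045,0],"fingers":1}]'
python3 to.py
python3 -m crank '[{"rot":[0,0,0],"delta_pos":[0,0.003,0],"fingers":1},{"rot":[0,0,0],"delta_pos":[0,0.006,0],"fingers":1},{"rot":[0,0,0],"delta_pos":[0,0.009,0],"fingers":1},{"rot":[0,0,0],"delta_pos":[0,0.012,0],"fingers":1},{"rot":[0,0,0],"delta_pos":[0,0.014,0],"fingers":1},{"rot":[0,0,0],"delta_pos":[0,0.016,0],"fingers":1},{"rot":[0,0,0],"delta_pos":[0,0.018,0],"fingers":1},{"rot":[0,0,0],"delta_pos":[0,0.018,0],"fingers":1}]'
python3 to.py
```

```text
clock: 4.15
tool_pos: [0.5074, 0.0688, 0.0685]
eef_rot: [-0.0, 0.136, 0.991, -0.0]
contact_force: [1.4, -3.1, 2.2]
finger_gap: 0.0004
grasp_force: 1.5
clock 4.15 rack pos [-0.131, -0.0294, 0.0685] F [ 1.4 -3.1  2.2] gap 0.0004
clock: 4.82
tool_pos: [0.5121, 0.086, 0.0684]
eef_rot: [-0.0, 0.136, 0.991, 0.0]
contact_force: [0.1, -0.6, 1.3]
finger_gap: 0.0004
grasp_force: 0.6
clock 4.8167 rack pos [-0.1311, -0.0116, 0.0684] F [ 0.1 -0.6  1.3] gap 0.0004
```

```bash
for i in 1 2; do python3 -m crank '[{"rot":[0,0,0],"delta_pos":[0,0.002,0],"fingers":1},{"rot":[0,0,0],"delta_pos":[0,0.004,0],"fingers":1},{"rot":[0,0,0],"delta_pos":[0,0.006,0],"fingers":1},{"rot":[0,0,0],"delta_pos":[0,0.008,0],"fingers":1},{"rot":[0,0,0],"delta_pos":[0,0.009,0],"fingers":1},{"rot":[0,0,0],"delta_pos":[0,0.01,0],"fingers":1},{"rot":[0,0,0],"delta_pos":[0,0.01,0],"fingers":1},{"rot":[0,0,0],"delta_pos":[0,0.01,0],"fingers":1}]' >/dev/null
python3 to.py; done
python3 - <<'E'
from h import *
snap('side','side1')
C=np.array([.6415,.0618]);t=np.radians(-15.65);X=np.array([np.cos(t),np.sin(t)]);Y=np.array([-X[1],X[0]])
p,W=cloud('side1');d=W[...,:2]-C;rx,ry,z=d@X,d@Y,W[...,2]
m=(abs(z-.06)<.03)&(rx<-.103)&(rx>-.116)&(abs(ry)<.16)
print(m.sum(),np.percentile(ry[m],[1,5,50,95,99]).round(4))
E
```

```text
clock 5.4833 rack pos [-0.1311, -0.0017, 0.0684] F [-0.8 -1.   0.1] gap 0.0006
clock 6.15 rack pos [-0.1312, 0.0045, 0.0684] F [ -5.7 -17.3   6.4] gap 0.0005
344 [0.042  0.0502 0.08   0.1026 0.1037]
```

View pics/side1.png

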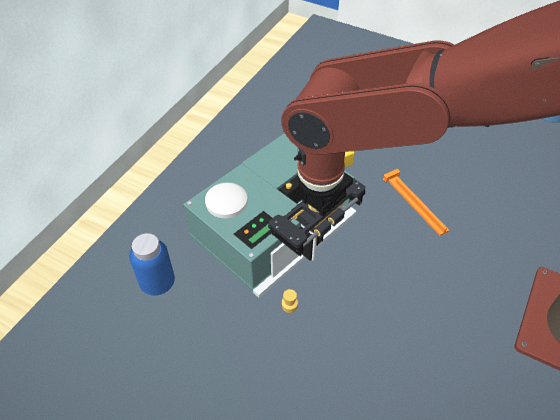

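The side view shows the door open along the bay front. Its left edge is at 0.104, against 0.103 for fully open, and the 17 N push back means it is on its stop. I'll retreat, rise and go above the tray well.

```bash
python3 -m crank '[{"rot":[0,0,0],"delta_pos":[0,-0.015,0],"fingers":1},{"rot":[0,0,0],"delta_pos":[0,-0.025,-0.01],"fingers":1},{"rot":[0,0,0],"delta_pos":[0,-0.03,-0.04],"fingers":1},{"rot":[0,0,0],"delta_pos":[0,-0.045,-0.07],"fingers":1},{"rot":[0,0,0],"delta_pos":[-0.02,-0.065,-0.09],"fingers":1},{"rot":[0,0,0],"delta_pos":[-0.045,-0.083,-0.09],"fingers":1},{"rot":[0,0,0],"delta_pos":[-0.071,-0.083,-0.09],"fingers":1},{"rot":[0,0,0],"delta_pos":[-0.071,-0.083,-0.09],"fingers":1}]'
python3 to.py -.06 -.075 .068
python3 - <<'E'
from h import *
snap('wrist','w2')
C=np.array([.6415,.0618]);t=np.radians(-15.65);X=np.array([np.cos(t),np.sin(t)]);Y=np.array([-X[1],X[0]])
for n in('side1','w2'):
    p,W=cloud(n);p=p.astype(int);d=W[...,:2]-C;rx,ry,z=d@X,d@Y,W[...,2]
    m=(abs(z-.097)<.006)&(rx<-.06)&(rx>-.12)&(ry>-.13)&(ry<-.02)&(p[...,0]>p[...,2]+60)
    if m.sum()>5:print(n,m.sum(),np.percentile(rx[m],[2,50,98]).round(4),np.percentile(ry[m],[2,98]).round(4))
E
```

```text
clock: 6.87
tool_pos: [0.5675, 0.0038, 0.1604]
eef_rot: [0.003, 0.137, 0.991, 0.0]
contact_force: [-0.3, -0.1, 0.5]
finger_gap: 0.0005
grasp_force: 0.0
clock 6.8667 rack pos [-0.0556, -0.0758, 0.1604] F [-0.3 -0.1  0.5] gap 0.0005
delta tool [0.0049 0.0007 0.0924] rot [ 0.0012  0.0051 -0.0023]
w2 1044 [-0.0905 -0.0885 -0.0856] [-0.1211 -0.0301]
```

View pics/w2.png

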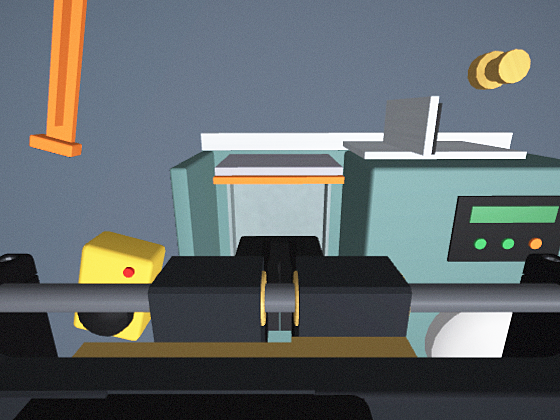

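The wrist view shows the orange lip at row 180, columns 213–343, with its inner face at rack x≈-0.086. The fingertips at (280,240) are above the well behind it, centred. I'll go down and pull.

```bash
python3 -m crank '[{"rot":[0,0,0],"delta_pos":[0,0,0.02],"fingers":1},{"rot":[0,0,0],"delta_pos":[0,0,0.045],"fingers":1},{"rot":[0,0,0],"delta_pos":[0,0,0.07],"fingers":1},{"rot":[0,0,0],"delta_pos":[0,0,0.09],"fingers":1},{"rot":[0,0,0],"delta_pos":[0,0,0.09],"fingers":1},{"rot":[0,0,0],"delta_pos":[0.005,0,0.09],"fingers":1},{"rot":[0,0,0],"delta_pos":[0.012,0,0.09],"fingers":1},{"rot":[0,0,0],"delta_pos":[0.018,0,0.09],"fingers":1}]'
python3 to.py
for i in 1 2; do python3 -m crank '[{"rot":[0,0,0],"delta_pos":[0.005,0,0],"fingers":1},{"rot":[0,0,0],"delta_pos":[0.01,0,0],"fingers":1},{"rot":[0,0,0],"delta_pos":[0.015,0,0],"fingers":1},{"rot":[0,0,0],"delta_pos":[0.02,0,0],"fingers":1},{"rot":[0,0,0],"delta_pos":[0.025,0,0],"fingers":1},{"rot":[0,0,0],"delta_pos":[0.03,0,0],"fingers":1},{"rot":[0,0,0],"delta_pos":[0.035,0,0],"fingers":1},{"rot":[0,0,0],"delta_pos":[0.04,0,0],"fingers":1}]'>/dev/null
python3 to.py; done
```

```text
clock: 7.58
tool_pos: [0.5473, 0.0109, 0.0705]
eef_rot: [0.002, 0.136, 0.991, 0.0]
contact_force: [3.3, 0.0, -3.4]
finger_gap: 0.0003
grasp_force: 1.6
clock 7.5833 rack pos [-0.077, -0.0744, 0.0705] F [ 3.3  0.  -3.4] gap 0.0003
clock 8.25 rack pos [-0.1183, -0.075, 0.0686] F [ 3.1 -1.1  2.9] gap 0.0003
clock 8.9167 rack pos [-0.1584, -0.075, 0.0685] F [ 2.7 -1.5  3.3] gap -0.0001
```

```bash
for i in 1 2; do python3 -m crank '[{"rot":[0,0,0],"delta_pos":[0.002,0,0],"fingers":1},{"rot":[0,0,0],"delta_pos":[0.004,0,0],"fingers":1},{"rot":[0,0,0],"delta_pos":[0.006,0,0],"fingers":1},{"rot":[0,0,0],"delta_pos":[0.008,0,0],"fingers":1},{"rot":[0,0,0],"delta_pos":[0.009,0,0],"fingers":1},{"rot":[0,0,0],"delta_pos":[0.01,0,0],"fingers":1},{"rot":[0,0,0],"delta_pos":[0.01,0,0],"fingers":1},{"rot":[0,0,0],"delta_pos":[0.01,0,0],"fingers":1}]' >/dev/null; python3 to.py; done
```

```text
clock 9.5833 rack pos [-0.1684, -0.075, 0.0683] F [ 1.1 -1.  -0.6] gap 0.0008
clock 10.25 rack pos [-0.1704, -0.0749, 0.0698] F [ 28.3  -7.5 -23.3] gap 0.0006
```

On the stop (28 N). I'll back off and rise straight out of the well.

```bash
python3 -m crank '[{"rot":[0,0,0],"delta_pos":[-0.008,0,0],"fingers":1},{"rot":[0,0,0],"delta_pos":[-0.018,0,0],"fingers":1},{"rot":[0,0,0],"delta_pos":[-0.025,0,0],"fingers":1},{"rot":[0,0,0],"delta_pos":[-0.025,0,-0.03],"fingers":1},{"rot":[0,0,0],"delta_pos":[-0.025,0,-0.06],"fingers":1},{"rot":[0,0,0],"delta_pos":[-0.025,0,-0.1],"fingers":1},{"rot":[0,0,0],"delta_pos":[-0.025,0,-0.14],"fingers":1},{"rot":[0,0,0],"delta_pos":[-0.025,0,-0.16],"fingers":1}]'
python3 - <<'E'
from h import *
snap('wrist','w3');snap('side','side2')
C=np.array([.6415,.0618]);t=np.radians(-15.65);X=np.array([np.cos(t),np.sin(t)]);Y=np.array([-X[1],X[0]])
for n in('side2','w3'):
    p,W=cloud(n);p=p.astype(int);d=W[...,:2]-C;rx,ry,z=d@X,d@Y,W[...,2]
    m=(abs(z-.097)<.006)&(rx<-.08)&(rx>-.22)&(ry>-.13)&(ry<-.02)&(p[...,0]>p[...,2]+60)
    if m.sum()>5:print(n,m.sum(),np.percentile(rx[m],[2,50,98]).round(4))
    m=(abs(z-.06)<.03)&(rx<-.103)&(rx>-.116)&(ry<.16)&(ry>.03)
    if m.sum()>5:print('door',np.percentile(ry[m],[1,99]).round(4))
    p,_=cloud('w3')
E
```

```text
clock: 10.92
tool_pos: [0.4756, 0.0309, 0.2335]
eef_rot: [0.002, 0.136, 0.991, 0.0]
contact_force: [0.2, 0.0, 0.9]
finger_gap: 0.0006
grasp_force: 0.0
side2 142 [-0.1893 -0.1867 -0.183 ]
door [0.0305 0.1031]
w3 689 [-0.1873 -0.1852 -0.1823]
door [0.0411 0.1017]
```

View pics/side2.png

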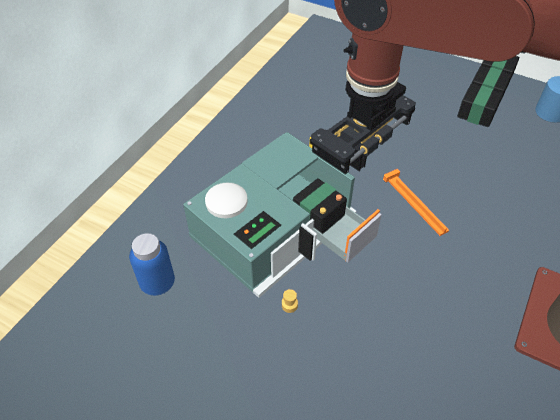

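The side view shows the tray fully out, its orange lip at (365,232) and rack x -0.186 against -0.1855 for fully out. The door is open, the bystanders are in place and the arm is clear.

```bash
python3 -m crank '[{"rot":[0,0,0],"delta_pos":[0,0,0],"fingers":1},{"rot":[0,0,0],"delta_pos":[0,0,0],"fingers":1},{"rot":[0,0,0],"delta_pos":[0,0,0],"fingers":1},{"rot":[0,0,0],"delta_pos":[0,0,0],"fingers":1},{"rot":[0,0,0],"delta_pos":[0,0,0],"fingers":1},{"rot":[0,0,0],"delta_pos":[0,0,0],"fingers":1},{"rot":[0,0,0],"delta_pos":[0,0,0],"fingers":1},{"rot":[0,0,0],"delta_pos":[0,0,0],"fingers":1}]' >/dev/null; python3 -c "
from bench import robot
print(robot.finish_job())"
```

```text
the job is handed in; nothing more can be done
None
```

Job handed in at about 12 s: door slid open to its stop, tray drawn out to its stop, both measured in the camera images; no bystander visibly moved and the arm is clear, though the judge returned no verdict.

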